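# Blank off the purge-gas outlet with its quick-coupler plug

## Task

Close the gas outlet with its red plug: pull the blue coupler sleeve down until it stays back by itself, then take the red plug out of its grey parking block and push it straight and gently down into the coupler until the sleeve springs up again by itself and locks it. Let go and leave the plug locked in; feel for the release rather than forcing it (more than about 15 newtons on the plug harms the valve inside, and how deep it sits is not known), and leave the other things on the bench alone.

Things in the scene. Friction and masses are not known exactly. Their poses are not given: they have to be found in the camera images.
- coupler: fixed aluminium block 90 x 90 x 40 mm on a dark foot plate 100 x 116 x 6 mm, with an upright steel quick coupler on its centre. Origin: centre of the underside, z up along the coupler's axis. The coupler is a tube, 20 mm bore, 26 mm outside, open at the top, 126 mm up, with a small lead-in cone. Four dogs in the bore, 33 mm below the mouth, block the plug while the sleeve is up
- coupler_mouth (a point): centre of the coupler's open top, on its axis, 126 mm above the block's underside; z up
- coupler_valve (a point): fixed point on the bore's axis, 42 mm below the mouth. The spring valve's top lies here or up to 15 mm deeper: set anew each time, not measured. The plug pushes it down: 3 N at first, 0.4 N more per mm and some friction. After 3 to 5 mm of this travel, at 4 to 9 N, the sleeve is freed and springs up; at 5.8 mm there is a hard stop. Over 15 N harms the valve
- sleeve (a joint): travel of the blue sleeve in m: 0 = up (locking), positive = pulled down, range 0 to 0.013. It springs upward with 3 to 7 N, with up to about 8 N more from its catch on the way down. Pulled past about 0.0105 it is caught and stays back near 0.010 when let go. When the plug sinks the valve it springs up to 0 and the dogs close into the plug's groove
- sleeve_collar (a point): point on the coupler's axis, moving with the blue ribbed sleeve: level with the top face of the sleeve's collar (50 mm diameter, 6 mm high, downward from here), on which fingertips can push. Above it the sleeve is 40 mm in diameter for 30 mm. With the sleeve up this point lies 44 mm below the mouth, 82 mm above the block's underside
- plug: steel plug with red grip, 150 g, 108 mm long, tip down. Origin: centre of the lower tip, z up along it. From the tip: 5 mm taper (12 to 18 mm diameter), 18 mm collar up to 9 mm, 12 mm groove from 9 to 36 mm, 18 mm shank to 66 mm, red round grip of 28 mm diameter from 66 to 108 mm. Locked in, its tip lies 43 to 63 mm below the mouth
- plug_grip (a point): point on the plug's axis 90 mm above the tip, at the middle of the red grip
- holder: fixed grey parking block, 64 x 64 x 75 mm, on a black foot 84 mm square, in which the plug hangs: the red grip rests on its top, tip down in a 23 mm hole 70 mm deep. Origin: centre of the underside. The plug is drawn straight up by 66 mm to clear it
- marker_black: black and white marker pen lying on the bench, 135 x 12 mm: leave alone
- tissue_pack: light blue lens tissue booklet, 100 x 71 x 9 mm: leave alone
- petri_1: petri dish, 62 mm across, 15 mm high: leave alone
- caliper: sliding caliper, 200 x 64 x 12 mm: leave alone
- screwdriver: small screwdriver with a red grip, 150 mm long: leave alone
- oil_bottle: small bottle with a black cap, 61 mm high: leave alone
- objective_case: black and white round case, 46 mm high: leave alone
- ethanol_bottle: wash bottle with a red cap, 190 mm high: leave alone
Mind the look-alikes: they are no part of the job. Leave any green or white look-alike of the plug alone.

How it is judged:
By the outcome, as a careful person would: the job done as asked, in the order asked, and still so for the second after the job is handed in, with the robot touching nothing.
It also fails if it takes over 72 s, if anything falls off the work surface, if the arm or the gripper's body presses on something with over 40 N, if the wrist force passes 120 N, or if a joint passes its speed limit or range.

## Robot

A 6-joint arm with a two-finger parallel gripper is mounted at the origin on the work surface; the furniture and walls round the work are solid. World frame = base frame: x ahead of the robot, y to its left, z up, the work surface at z = 0. Lengths are in m, angles in rad, forces in N, time in s.
With the tool pointing down it reaches from about 0.25 to 0.725 m from the base axis. Payload 4 kg.
Tool frame: the origin (TCP) lies midway between the tips of the shut fingers; the grasp point (between the pads) lies 19 mm behind it; z points along the fingers, y is the line along which they close (so a half turn about z gives the same grasp; the last joint's range is limited). The gripper opens to 85 mm and grips with 20 to 120 N. Pads are 22 mm wide; open, the fingers measure 114 mm over their backs; the gripper's body (76 mm by 85 mm) begins 54 mm behind the grasp point. The pads swing forward as they close: fully open they stand 13 mm farther back than shut.
Start: joints at [-1.255, 0.241, 0.005, 1.335, 0, 1.571], TCP at [0.155, -0.475, 0.231] pointing down, gripper open.
Joint ranges: [-2.72, 2.72], [-1.05, 1.87], [-1.09, 1.28], [-1.99, 2.15], [-1.42, 1.44], [-3.14, 3.14]. Speed limits (rad/s): [2.79, 2.79, 3.14, 3.14, 3.14, 3.14].

## Interface

Orientations are given as a unit quaternion [x, y, z, w].
In Python, from workcell import bot gives the robot as it stands. The module is installed in compiled form; this text tells all that it offers.
- The arm moves only by the tool jog_arm, never from a script. Its argument "deltas" is a list of rows, each an object with "fingers": the opening, from 0 (shut) to 1 (fully open); "delta_pos": the shift along the tool's x, y, z normalised to -1 to 1, where 1 is 300 mm, a list of three; "yaw": the turn about the tool's z normalised to -1 to 1, where 1 is pi/4 rad. A call has 1 to 12 rows; each row is the pose to reach, as a shift and turn from the pose commanded when the call began, along the tool's axes at that moment; what a row does not reach only later rows make up. A row lasts 1/10 s, in which the tool goes at most 50 mm and 8.59 degrees, less where a joint would pass 70% of its speed; a pose out of reach is approached as far as the arm can. A call with a number of a shift or a turn outside -1 to 1 is refused whole. A call with a gripper value outside its range is refused whole. The fingers move at their own pace and stop on an object; the grip force is fixed at half the most. Time passes only in rows, so rows that repeat a pose let the fingers close. It gives the time, the measured TCP pose, the force, the opening and the grip force at its end, in the units of the state.
- bot.get_obs(): the state, without advancing time (a new reading comes with each control period).
- bot.camera(name): name is "scene" or "top" or "wrist"; returns a dict with "image" (420x560x3 uint8, red, green, blue), "range_z" (420x560 float32, m along the optical axis (not along the pixel's ray), 0 where there is no reading), "fx", "fy", "cx", "cy" (pixels), "rvec" (rotation vector, rad) and "tvec" (3), from world to camera coordinates, as OpenCV has them. Camera axes: x right, y down, z forward; pixel columns grow to the right and rows downward; lengths in m; the calibration is good to about 2 mm. A picture is of the moment at which its call begins.
- bot.job_done(): hands the job in; it is judged then, once.
The state is a dict: "clock": time; "joint_pos": joint angles; "joint_vel": joint speeds; "tau": joint torques, N m; "eef_pos": TCP position; "tool_rot": TCP orientation; "ft_force": force on the tool from outside, world axes, zero at the start; "ft_torque": the same for the moment, N m; "grip_width": finger opening in m; "grasp_force": force on a finger pad.
Only numpy, scipy, OpenCV 4.12 (cv2) and the standard library are available. Lean on these libraries where they do the work, as an engineer would, in place of code of your own. Each camera call takes 0.05 s, during which the arm holds its last target. There are 200 camera calls.

## Working session

There is one attempt and no reset: what is moved stays moved. The work goes in short steps, Python scripts to look and compute and a tool call to move; the robot and the scene stay as the last step left them, time stands still between calls to the robot, and variables do not carry over. Pictures are saved under pics/ and viewed, at most 10 in all, crops included, and the job is handed in when it is done.

Besides the shell and the picture viewer there is one more tool, called as name([rows], argument=value, ...), one row to a line, values as JSON. jog_arm: Moves the arm, as the interface text tells. Scaled input: -1 to 1 covers 300 mm each way for a shift and pi/4 rad each way for a turn. Its arguments: {"type":"object","properties":{"deltas":{"type":"array","items":{"type":"object","properties":{"fingers":{"type":"number"},"delta_pos":{"type":"array","items":{"type":"number"}},"yaw":{"type":"number"}}}}},"required":["deltas"]}

```bash
mkdir -p pics; cat > h.py <<'E'
import numpy as np, cv2
from workcell import bot
def cam(n):
    c=bot.camera(n); R=cv2.Rodrigues(np.array(c['rvec'],float))[0]; t=np.array(c['tvec'],float).ravel()
    c['R'],c['t']=R,t; return c
def pts(c):
    z=c['range_z']; v,u=np.mgrid[:z.shape[0],:z.shape[1]]
    p=np.stack([(u-c['cx'])/c['fx']*z,(v-c['cy'])/c['fy']*z,z],-1)
    P=(p-c['t'])@c['R']; P[z==0]=np.nan; return P
def save(c,n): cv2.imwrite('pics/'+n,c['image'][...,::-1])
E
python3 - <<'E'
from h import *
o=bot.get_obs(); print({k:np.round(v,3) for k,v in o.items()})
a=cam('scene');b=cam('top');save(a,'s0.png');save(b,'t0.png')
for c in(a,b): print(-c['R'].T@c['t'],c['fx'])
np.savez('top0.npz',P=pts(b),I=b['image']);np.savez('sc0.npz',P=pts(a),I=a['image'])
E
```

```text
{'clock': np.float64(0.0), 'joint_pos': array([-1.255,  0.241,  0.004,  1.335, -0.   ,  1.571]), 'joint_vel': array([-0.002,  0.   ,  0.001, -0.001,  0.001, -0.   ]), 'tau': array([-0.0000e+00, -3.7232e+01,  2.5241e+01,  1.7000e-02,  0.0000e+00,
        0.0000e+00]), 'eef_pos': array([ 0.155, -0.475,  0.23 ]), 'tool_rot': array([ 0.988,  0.157, -0.   , -0.001]), 'ft_force': array([-0.056, -0.44 , -0.943]), 'ft_torque': array([-0.003, -0.05 ,  0.046]), 'grasp_force': np.float64(0.0), 'grip_width': np.float64(0.085)}
[0.00658471 0.62876388 0.88502031] 542.4818606749272
[ 0.4174677  -0.03539259  1.13421921] 405.70213754150166
```

View pics/t0.png

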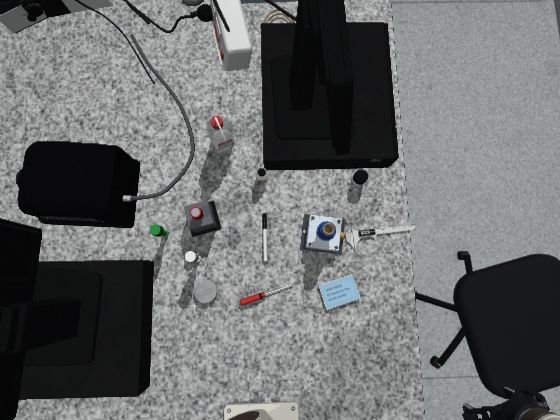

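View pics/s0.png

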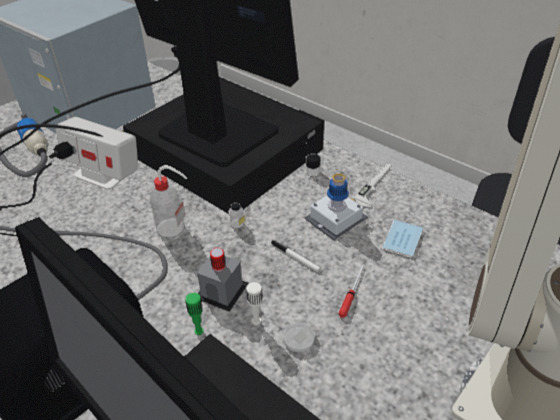

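Red candidates in the top view are the plug in the grey block (196,212), the wash bottle cap (217,122) and the screwdriver grip (250,298). The green (157,230) and white (190,257) objects are look-alikes. By the description it is (196,212), and the blue coupler is at (326,231). Next I'll measure both and crop the choice.

```bash
python3 - <<'E'
from h import *
for f,pr,cr in(('top0.npz',(196,212),(326,231)),('sc0.npz',(218,258),(338,188))):
    d=np.load(f);P,I=d['P'],d['I'];h=cv2.cvtColor(I,cv2.COLOR_RGB2HSV);H,S,V=[h[...,i].astype(int) for i in range(3)]
    v,u=np.mgrid[:420,:560]
    for n,m,c in(('red',((H<8)|(H>172))&(S>140)&(V>60),pr),('blue',(H>105)&(H<125)&(S>150),cr)):
        m=m&(abs(u-c[0])<35)&(abs(v-c[1])<35); Q=P[m]; z=Q[:,2]
        print(f,n,m.sum(),'px',u[m].mean().round(1),v[m].mean().round(1),'z',np.nanpercentile(z,[2,50,90,98]).round(3))
        for lo,hi in((.05,.085),(.085,.1),(.1,.112),(.112,.135)):
            s=Q[(z>lo)&(z<hi)]
            if len(s)>4: print('  ',lo,hi,len(s),s.min(0).round(3),s.max(0).round(3),s.mean(0).round(3))
    # faces: block top z~.04-.046 , holder top
    for n,c,r,lo,hi in(('block',cr,40,.036,.052),('holder',pr,30,.068,.086),('tube',cr,20,.122,.14),('grip',pr,25,.110,.13)):
        m=(abs(u-c[0])<r)&(abs(v-c[1])<r)&(P[...,2]>lo)&(P[...,2]<hi); Q=P[m]
        if m.sum()>5:
            rr=cv2.minAreaRect((Q[:,:2]*1000).astype(np.float32)); print(n,m.sum(),np.median(Q[:,2]).round(4),np.round(rr[0],1),np.round(rr[1],1),round(rr[2],1))
A=np.load('top0.npz')['I'][170:280,140:360];B=np.load('sc0.npz')['I'][160:340,170:390]
cv2.imwrite('pics/c.png',np.vstack([cv2.resize(A,(660,330)),cv2.resize(B,(660,540))])[...,::-1][:870]);
k=np.hstack([cv2.resize(A,(396,400)),cv2.resize(B,(400,400))]);cv2.imwrite('pics/c.png',k[...,::-1])
E
```

```text
top0.npz red 36 px 196.3 212.4 z [0.101 0.116 0.119 0.12 ]
   0.1 0.112 7 [0.573 0.139 0.104] [0.594 0.159 0.112] [0.581 0.146 0.109]
   0.112 0.135 28 [0.573 0.138 0.113] [0.598 0.166 0.121] [0.585 0.151 0.116]
top0.npz blue 134 px 323.8 232.4 z [0.079 0.1   0.113 0.114]
   0.05 0.085 49 [ 0.511 -0.205  0.078] [ 0.556 -0.158  0.085] [ 0.525 -0.174  0.082]
   0.085 0.1 18 [ 0.515 -0.193  0.085] [ 0.543 -0.157  0.1  ] [ 0.527 -0.168  0.092]
   0.1 0.112 44 [ 0.514 -0.201  0.1  ] [ 0.552 -0.162  0.112] [ 0.529 -0.174  0.109]
   0.112 0.135 22 [ 0.516 -0.2    0.112] [ 0.552 -0.162  0.114] [ 0.529 -0.176  0.113]
block 756 0.04 [ 534.  -181.5] [89.8 89.9] 81.2
holder 515 0.0748 [617.7 170.7] [149.9  77.3] 30.4
tube 58 0.1251 [ 534.  -182.1] [27.9 28.1] 1.5
grip 97 0.1169 [585.4 152.3] [26.1 26.1] 61.7
sc0.npz red 164 px 217.7 261.9 z [0.082 0.102 0.116 0.119]
   0.05 0.085 9 [0.571 0.154 0.081] [0.587 0.167 0.085] [0.576 0.161 0.083]
   0.085 0.1 65 [0.57  0.151 0.085] [0.587 0.17  0.1  ] [0.577 0.163 0.093]
   0.1 0.112 51 [0.571 0.151 0.1  ] [0.592 0.169 0.111] [0.577 0.162 0.106]
   0.112 0.135 39 [0.571 0.147 0.112] [0.594 0.169 0.12 ] [0.578 0.16  0.116]
sc0.npz blue 259 px 337.3 191.5 z [0.08  0.095 0.111 0.114]
   0.05 0.085 70 [ 0.51  -0.194  0.078] [ 0.555 -0.153  0.085] [ 0.526 -0.167  0.082]
   0.085 0.1 84 [ 0.512 -0.185  0.085] [ 0.548 -0.158  0.1  ] [ 0.525 -0.166  0.092]
   0.1 0.112 85 [ 0.512 -0.191  0.1  ] [ 0.551 -0.158  0.112] [ 0.526 -0.168  0.107]
   0.112 0.135 19 [ 0.514 -0.194  0.112] [ 0.549 -0.159  0.114] [ 0.528 -0.173  0.113]
block 968 0.0404 [ 613.7 -219.2] [108.  287.4] 64.1
holder 655 0.0746 [585.  154.6] [66.5 67.5] 14.0
tube 55 0.1244 [ 533.8 -180. ] [29.1 28.7] 34.5
grip 139 0.1165 [584.5 153.5] [27.5 29.4] 26.4
```

View pics/c.png

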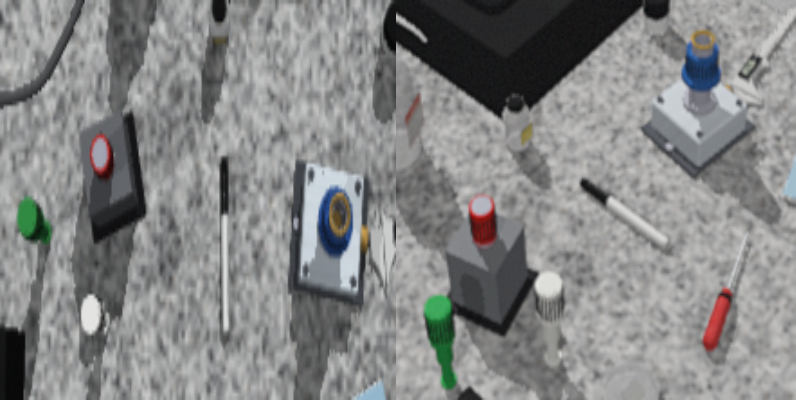

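The crop confirms it: the red grip hangs in the grey block, and the blue sleeve is on the block with the dark foot. The coupler axis is at about (0.534, -0.181), its block top at 0.040 and mouth at 0.125, which fits the sizes given. The plug is at about (0.585, 0.153), its top at 0.117, which also fits. I'll turn by -45° and go to a point above the coupler.

jog_arm([
  {"fingers": 1,"delta_pos": [0.08,-0.03,0],"yaw": -0.12},
  {"fingers": 1,"delta_pos": [0.2,-0.07,0],"yaw": -0.28},
  {"fingers": 1,"delta_pos": [0.32,-0.12,0],"yaw": -0.45},
  {"fingers": 1,"delta_pos": [0.44,-0.16,0],"yaw": -0.62},
  {"fingers": 1,"delta_pos": [0.56,-0.2,0],"yaw": -0.78},
  {"fingers": 1,"delta_pos": [0.67,-0.24,0],"yaw": -0.92},
  {"fingers": 1,"delta_pos": [0.75,-0.27,0],"yaw": -1},
  {"fingers": 1,"delta_pos": [0.75,-0.27,0],"yaw": -1},
])

```text
clock: 0.9
eef_pos: [0.3458, -0.3264, 0.2308]
tool_rot: [0.851, 0.525, 0.0, -0.001]
ft_force: [-0.5, -0.1, -0.8]
grip_width: 0.0855
grasp_force: 0.0
```

```bash
cat >> h.py <<'E'
from scipy.spatial.transform import Rotation as Ro
def go(x,y,z):
    o=bot.get_obs();R=Ro.from_quat(o['tool_rot']).as_matrix()
    d=np.array([x,y,z])-o['eef_pos']
    print('t',round(float(o['clock']),2),'pos',o['eef_pos'].round(4),'F',o['ft_force'].round(2),'T',o['ft_torque'].round(2),'w',round(float(o['grip_width']),4),'gf',round(float(o['grasp_force']),1),'psi',np.degrees(np.arctan2(R[1,0],R[0,0])).round(2),'zt',R[:,2].round(4),'q6',o['joint_pos'][5].round(2))
    print('d norm',(R.T@d/.3).round(4)); return o,R
E
python3 -c "
from h import *
go(.534,-.181,.2)"
```

```text
t 0.9 pos [ 0.3458 -0.3264  0.2308] F [-0.51 -0.1  -0.83] T [-0.03  0.01  0.04] w 0.0855 gf 0.0 psi 63.39 zt [-2.0e-04  1.2e-03 -1.0e+00] q6 1.28
d norm [0.7142 0.3439 0.1032]
```

jog_arm([
  {"fingers": 1,"delta_pos": [0.08,0.04,0],"yaw": 0},
  {"fingers": 1,"delta_pos": [0.21,0.1,0],"yaw": 0},
  {"fingers": 1,"delta_pos": [0.35,0.17,0.02],"yaw": 0},
  {"fingers": 1,"delta_pos": [0.48,0.23,0.04],"yaw": 0},
  {"fingers": 1,"delta_pos": [0.6,0.29,0.07],"yaw": 0},
  {"fingers": 1,"delta_pos": [0.68,0.33,0.09],"yaw": 0},
  {"fingers": 1,"delta_pos": [0.714,0.344,0.103],"yaw": 0},
  {"fingers": 1,"delta_pos": [0.714,0.344,0.103],"yaw": 0},
])

```text
clock: 1.7
eef_pos: [0.5327, -0.1837, 0.1991]
tool_rot: [0.852, 0.524, -0.001, -0.001]
ft_force: [-1.0, 0.2, -0.1]
grip_width: 0.0857
grasp_force: 0.0
```

```bash
python3 - <<'E'
from h import *
go(.534,-.181,.085)
w=cam('wrist');save(w,'w1.png');P=pts(w)
I=w['image'];h=cv2.cvtColor(I,cv2.COLOR_RGB2HSV)
for lo,hi in((.122,.13),(.036,.044),(.079,.085)):
    m=(P[...,2]>lo)&(P[...,2]<hi)&(abs(P[...,0]-.534)<.06)&(abs(P[...,1]+.181)<.06);Q=P[m]
    if m.sum()>9:
        rr=cv2.minAreaRect((Q[:,:2]*1000).astype(np.float32));print(lo,m.sum(),np.median(Q[:,2]),np.round(rr[0],1),np.round(rr[1],1))
        if hi>.12: print(cv2.minEnclosingCircle((Q[:,:2]*1000).astype(np.float32)))
E
```

```text
t 1.7 pos [ 0.5327 -0.1837  0.1991] F [-1.01  0.17 -0.13] T [ 0.02 -0.01 -0.02] w 0.0857 gf 0.0 psi 63.15 zt [-2.5e-03  5.0e-04 -1.0e+00] q6 1.71
d norm [0.0102 0.0007 0.3802]
0.122 860 0.12491098772702802 [ 535.1 -181.2] [29.4 29.6]
((535.059814453125, -181.24688720703125), 15.225215911865234)
0.036 6481 0.039648385929121316 [ 535.2 -180.9] [89.8 89.8]
0.079 897 0.08168138897713043 [ 538.7 -174.9] [35.6 49.5]
```

View pics/w1.png

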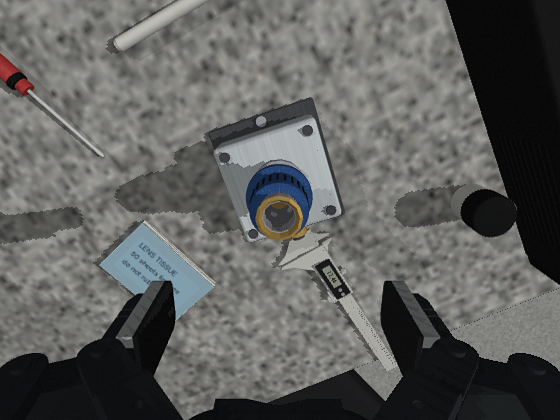

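The wrist view shows the coupler mouth at (279,217) with the block below it, giving (0.535, -0.181), which agrees with the other views. Next I'll descend around the sleeve and close.

jog_arm([
  {"fingers": 1,"delta_pos": [0.006,0,0.05],"yaw": 0},
  {"fingers": 1,"delta_pos": [0.008,0,0.14],"yaw": 0},
  {"fingers": 1,"delta_pos": [0.008,0,0.23],"yaw": 0},
  {"fingers": 1,"delta_pos": [0.008,0,0.31],"yaw": 0},
  {"fingers": 1,"delta_pos": [0.008,0,0.36],"yaw": 0},
  {"fingers": 1,"delta_pos": [0.008,0,0.38],"yaw": 0},
  {"fingers": 1,"delta_pos": [0.008,0,0.38],"yaw": 0},
  {"fingers": 0.6,"delta_pos": [0.008,0,0.38],"yaw": 0},
  {"fingers": 0.55,"delta_pos": [0.008,0,0.38],"yaw": 0},
  {"fingers": 0.55,"delta_pos": [0.008,0,0.38],"yaw": 0},
  {"fingers": 0.55,"delta_pos": [0.008,0,0.38],"yaw": 0},
])

```text
clock: 2.85
eef_pos: [0.5345, -0.182, 0.0871]
tool_rot: [0.852, 0.523, 0.0, 0.0]
ft_force: [0.2, 0.5, -0.5]
grip_width: 0.0472
grasp_force: 0.0
```

```bash
python3 -c "
from h import *
go(.5345,-.181,.075)"
```

```text
t 2.85 pos [ 0.5345 -0.182   0.0871] F [ 0.23  0.53 -0.48] T [-0.01 -0.02  0.02] w 0.0472 gf 0.0 psi 63.1 zt [ 1.2e-03 -4.0e-04 -1.0e+00] q6 1.71
d norm [ 0.0031 -0.0015  0.0404]
```

jog_arm([
  {"fingers": 0.48,"delta_pos": [0.002,-0.0015,0],"yaw": 0},
  {"fingers": 0.48,"delta_pos": [0.002,-0.0015,0],"yaw": 0},
  {"fingers": 0.48,"delta_pos": [0.002,-0.0015,0.01],"yaw": 0},
  {"fingers": 0.48,"delta_pos": [0.002,-0.0015,0.02],"yaw": 0},
  {"fingers": 0.48,"delta_pos": [0.002,-0.0015,0.03],"yaw": 0},
  {"fingers": 0.48,"delta_pos": [0.002,-0.0015,0.03],"yaw": 0},
])

```text
clock: 3.45
eef_pos: [0.5347, -0.1812, 0.0781]
tool_rot: [0.852, 0.523, 0.001, 0.001]
ft_force: [0.2, -0.6, 4.9]
grip_width: 0.041
grasp_force: 6.5
```

```bash
python3 -c "
from h import *
go(.5345,-.181,.07)"
```

```text
t 3.45 pos [ 0.5347 -0.1812  0.0781] F [ 0.16 -0.59  4.92] T [-0.    0.16 -0.03] w 0.041 gf 6.5 psi 63.11 zt [ 1.9e-03 -1.0e-04 -1.0e+00] q6 1.71
d norm [ 0.0004 -0.0008  0.0271]
```

jog_arm([
  {"fingers": 0.48,"delta_pos": [0,0,0.007],"yaw": 0},
  {"fingers": 0.48,"delta_pos": [0,0,0.014],"yaw": 0},
  {"fingers": 0.48,"delta_pos": [0,0,0.02],"yaw": 0},
  {"fingers": 0.48,"delta_pos": [0,0,0.026],"yaw": 0},
  {"fingers": 0.48,"delta_pos": [0,0,0.031],"yaw": 0},
  {"fingers": 0.48,"delta_pos": [0,0,0.031],"yaw": 0},
  {"fingers": 0.48,"delta_pos": [0,0,0.031],"yaw": 0},
])

```text
clock: 4.15
eef_pos: [0.5347, -0.1812, 0.0689]
tool_rot: [0.852, 0.523, 0.001, 0.001]
ft_force: [-0.1, -0.4, 5.8]
grip_width: 0.0411
grasp_force: 6.0
```

```bash
python3 -c "
from h import *
go(.5345,-.181,.066)"
```

```text
t 4.15 pos [ 0.5347 -0.1812  0.0689] F [-0.06 -0.4   5.82] T [-0.04  0.07 -0.02] w 0.0411 gf 6.0 psi 63.11 zt [ 1.9e-03 -2.0e-04 -1.0e+00] q6 1.71
d norm [ 0.0003 -0.0009  0.0098]
```

jog_arm([
  {"fingers": 0.48,"delta_pos": [0,0,0.004],"yaw": 0},
  {"fingers": 0.48,"delta_pos": [0,0,0.008],"yaw": 0},
  {"fingers": 0.48,"delta_pos": [0,0,0.008],"yaw": 0},
])

```text
clock: 4.45
eef_pos: [0.5347, -0.1812, 0.0674]
tool_rot: [0.852, 0.523, 0.001, 0.001]
ft_force: [-2.8, 0.5, 11.3]
grip_width: 0.0408
grasp_force: 8.7
```

```bash
python3 -c "
from h import *
go(.5345,-.181,.066)"
```

```text
t 4.45 pos [ 0.5347 -0.1812  0.0674] F [-2.79  0.46 11.27] T [ 0.16  0.48 -0.02] w 0.0408 gf 8.7 psi 63.11 zt [ 2.3e-03 -3.0e-04 -1.0e+00] q6 1.71
d norm [ 0.0002 -0.0009  0.0046]
```

jog_arm([
  {"fingers": 0.48,"delta_pos": [0,0,0.003],"yaw": 0},
  {"fingers": 0.48,"delta_pos": [0,0,0.006],"yaw": 0},
  {"fingers": 0.48,"delta_pos": [0,0,0.006],"yaw": 0},
])

```text
clock: 4.75
eef_pos: [0.5348, -0.1812, 0.0673]
tool_rot: [0.852, 0.523, 0.001, 0.001]
ft_force: [-5.6, 1.2, 20.9]
grip_width: 0.0412
grasp_force: 12.4
```

```bash
python3 -c "
from h import *
go(.5345,-.181,.066)"
```

```text
t 4.75 pos [ 0.5348 -0.1812  0.0673] F [-5.58  1.21 20.87] T [ 0.35  1.23 -0.06] w 0.0412 gf 12.4 psi 63.11 zt [ 3.3e-03 -6.0e-04 -1.0e+00] q6 1.71
d norm [ 0.0002 -0.0012  0.0043]
```

It stopped at z 0.0673 with 21 N, which is probably the end stop. I'll release and check that the sleeve stays down.

jog_arm([
  {"fingers": 0.48,"delta_pos": [0,0,-0.006],"yaw": 0},
  {"fingers": 0.7,"delta_pos": [0,0,-0.01],"yaw": 0},
  {"fingers": 1,"delta_pos": [0,0,-0.01],"yaw": 0},
  {"fingers": 1,"delta_pos": [0,0,-0.03],"yaw": 0},
  {"fingers": 1,"delta_pos": [0,0,-0.1],"yaw": 0},
  {"fingers": 1,"delta_pos": [0,0,-0.22],"yaw": 0},
  {"fingers": 1,"delta_pos": [0,0,-0.36],"yaw": 0},
  {"fingers": 1,"delta_pos": [0,0,-0.45],"yaw": 0},
  {"fingers": 1,"delta_pos": [0,0,-0.45],"yaw": 0},
])

```text
clock: 5.65
eef_pos: [0.5362, -0.1818, 0.2035]
tool_rot: [0.852, 0.523, 0.003, 0.003]
ft_force: [0.5, 0.1, -0.6]
grip_width: 0.0852
grasp_force: 0.0
```

```bash
cat > sl.py <<'E'
from h import *
for n in('wrist','scene','top'):
    c=cam(n);P=pts(c);h=cv2.cvtColor(c['image'],cv2.COLOR_RGB2HSV)
    m=(h[...,0]>105)&(h[...,0]<125)&(h[...,1]>150)&(abs(P[...,0]-.534)<.04)&(abs(P[...,1]+.181)<.04)
    if m.sum(): print(n,m.sum(),np.nanpercentile(P[m][:,2],[2,50,98]).round(4))
    if n=='wrist':
        m=(P[...,2]>.122)&(P[...,2]<.13)&(abs(P[...,0]-.534)<.04)&(abs(P[...,1]+.181)<.04)
        if m.sum(): print(cv2.minEnclosingCircle((P[m][:,:2]*1000).astype(np.float32)))
E
python3 sl.py; python3 -c "
from h import *
go(.585,.153,.2)"
```

```text
wrist 1734 [0.0701 0.0926 0.1031]
((534.9347534179688, -181.19435119628906), 15.268527030944824)
scene 248 [0.0698 0.0847 0.103 ]
top 82 [0.0699 0.0899 0.1061]
t 5.8 pos [ 0.5331 -0.1808  0.1978] F [ 0.1   0.41 -0.44] T [0.06 0.03 0.05] w 0.0857 gf 0.0 psi 63.1 zt [-2.2e-03  9.0e-04 -1.0e+00] q6 1.71
d norm [ 1.0706 -0.3492 -0.0068]
```

The sleeve top fell from 0.114 to 0.103, so it is caught. Now to the plug.

jog_arm([
  {"fingers": 1,"delta_pos": [0.08,-0.026,0],"yaw": 0},
  {"fingers": 1,"delta_pos": [0.2,-0.065,0],"yaw": 0},
  {"fingers": 1,"delta_pos": [0.34,-0.11,0],"yaw": 0},
  {"fingers": 1,"delta_pos": [0.48,-0.157,0],"yaw": 0},
  {"fingers": 1,"delta_pos": [0.62,-0.202,0],"yaw": 0},
  {"fingers": 1,"delta_pos": [0.76,-0.248,0],"yaw": 0},
  {"fingers": 1,"delta_pos": [0.86,-0.28,0],"yaw": 0},
  {"fingers": 1,"delta_pos": [0.9,-0.293,0],"yaw": 0},
  {"fingers": 1,"delta_pos": [0.9,-0.293,0],"yaw": 0},
])

```text
clock: 6.7
eef_pos: [0.5767, 0.1008, 0.1968]
tool_rot: [0.851, 0.524, -0.002, -0.001]
ft_force: [0.2, -0.9, -0.6]
grip_width: 0.0855
grasp_force: 0.0
```

```bash
python3 - <<'E'
from h import *
c=cam('wrist');P=pts(c);save(c,'w2.png')
h=cv2.cvtColor(c['image'],cv2.COLOR_RGB2HSV).astype(int)
near=(abs(P[...,0]-.585)<.03)&(abs(P[...,1]-.153)<.03)
m=near&(P[...,2]>.1145)&(P[...,2]<.122)
print(m.sum(),np.median(P[m][:,2]),cv2.minEnclosingCircle((P[m][:,:2]*1000).astype(np.float32)))
go(.585,.153,.2)
E
```

```text
1595 0.11695642451221229 ((587.03955078125, 153.58868408203125), 13.910272598266602)
t 6.75 pos [0.5768 0.0993 0.1972] F [-0.01 -1.11 -0.28] T [-0.04 -0.05  0.05] w 0.0853 gf 0.0 psi 63.16 zt [-0.0033 -0.0012 -1.    ] q6 2.21
d norm [ 0.1721 -0.0564 -0.0096]
```

View pics/w2.png

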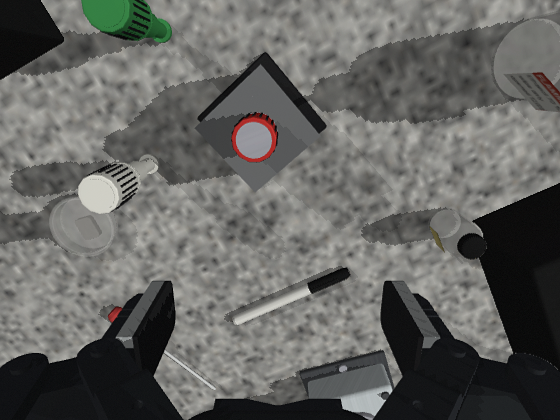

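The wrist view shows the red plug at (254,138) in the grey block, at (0.587, 0.1535) with its top at 0.117. The green (120,15) and white (100,190) look-alikes are clear of the fingers.

jog_arm([
  {"fingers": 1,"delta_pos": [0.07,-0.02,0],"yaw": 0},
  {"fingers": 1,"delta_pos": [0.14,-0.04,0],"yaw": 0},
  {"fingers": 1,"delta_pos": [0.175,-0.052,0.03],"yaw": 0},
  {"fingers": 1,"delta_pos": [0.177,-0.052,0.1],"yaw": 0},
  {"fingers": 1,"delta_pos": [0.177,-0.052,0.19],"yaw": 0},
  {"fingers": 1,"delta_pos": [0.177,-0.052,0.28],"yaw": 0},
  {"fingers": 1,"delta_pos": [0.177,-0.052,0.34],"yaw": 0},
  {"fingers": 1,"delta_pos": [0.177,-0.052,0.36],"yaw": 0},
  {"fingers": 1,"delta_pos": [0.177,-0.052,0.36],"yaw": 0},
])

```text
clock: 7.65
eef_pos: [0.5868, 0.1522, 0.0894]
tool_rot: [0.853, 0.523, -0.002, -0.0]
ft_force: [-1.0, 0.2, 0.5]
grip_width: 0.0851
grasp_force: 0.0
```

```bash
python3 -c "
from h import *
go(.587,.1535,.084)"
```

```text
t 7.65 pos [0.5868 0.1522 0.0894] F [-1.04  0.19  0.55] T [0.02 0.   0.03] w 0.0851 gf 0.0 psi 63.0 zt [-0.0032 -0.0012 -1.    ] q6 2.3
d norm [ 0.0042 -0.0011  0.018 ]
```

jog_arm([
  {"fingers": 1,"delta_pos": [0.003,0,0.012],"yaw": 0},
  {"fingers": 0.5,"delta_pos": [0.003,0,0.012],"yaw": 0},
  {"fingers": 0.4,"delta_pos": [0.003,0,0.012],"yaw": 0},
  {"fingers": 0.4,"delta_pos": [0.003,0,0.012],"yaw": 0},
  {"fingers": 0.36,"delta_pos": [0.003,0,0.012],"yaw": 0},
  {"fingers": 0.3,"delta_pos": [0.003,0,0.012],"yaw": 0},
  {"fingers": 0.2,"delta_pos": [0.003,0,0.012],"yaw": 0},
  {"fingers": 0,"delta_pos": [0.003,0,0.012],"yaw": 0},
  {"fingers": 0,"delta_pos": [0.003,0,0.012],"yaw": 0},
])

```text
clock: 8.55
eef_pos: [0.5884, 0.1548, 0.088]
tool_rot: [0.852, 0.523, 0.0, 0.0]
ft_force: [-2.0, 0.4, 5.1]
grip_width: 0.0265
grasp_force: 58.7
```

```bash
python3 -c "
from h import *
go(.587,.1535,.16)"
```

```text
t 8.55 pos [0.5884 0.1548 0.088 ] F [-2.    0.44  5.05] T [0.02 0.37 0.01] w 0.0265 gf 58.7 psi 63.1 zt [ 7.e-04  4.e-04 -1.e+00] q6 2.3
d norm [-0.0057 -0.0022 -0.2401]
```

jog_arm([
  {"fingers": 0,"delta_pos": [0,0,-0.02],"yaw": 0},
  {"fingers": 0,"delta_pos": [0,0,-0.06],"yaw": 0},
  {"fingers": 0,"delta_pos": [0,0,-0.12],"yaw": 0},
  {"fingers": 0,"delta_pos": [0,0,-0.19],"yaw": 0},
  {"fingers": 0,"delta_pos": [0,0,-0.27],"yaw": 0},
  {"fingers": 0,"delta_pos": [0,0,-0.35],"yaw": 0},
  {"fingers": 0,"delta_pos": [0,0,-0.43],"yaw": 0},
  {"fingers": 0,"delta_pos": [0,0,-0.48],"yaw": 0},
  {"fingers": 0,"delta_pos": [0,0,-0.49],"yaw": 0},
  {"fingers": 0,"delta_pos": [0,0,-0.49],"yaw": 0},
])

```text
clock: 9.55
eef_pos: [0.5885, 0.1546, 0.2348]
tool_rot: [0.852, 0.523, 0.0, 0.0]
ft_force: [0.2, 0.1, -2.0]
grip_width: 0.0265
grasp_force: 59.1
```

```bash
python3 - <<'E'
from h import *
o,R=go(.5353,-.181,.232)
S=cam('scene');P=pts(S);save(S,'s2.png')
h=cv2.cvtColor(S['image'],cv2.COLOR_RGB2HSV).astype(int)
T=o['eef_pos']
m=(abs(P[...,0]-T[0])<.03)&(abs(P[...,1]-T[1])<.03)&(P[...,2]<T[2]-.003)&(P[...,2]>.085)
Q=P[m]-T
for lo in np.arange(-.09,0,.01):
    s=Q[(Q[:,2]>=lo)&(Q[:,2]<lo+.01)]
    if len(s)>3: print(lo.round(2),len(s),s.mean(0).round(4),s.min(0).round(4))
# silhouettes: in-image axis
vv,uu=np.nonzero(m);print(uu.min(),uu.max(),vv.min(),vv.max())
cv2.imwrite('pics/s2c.png',cv2.resize(S['image'][max(0,vv.min()-60):vv.max()+40,max(0,uu.min()-60):uu.max()+60],None,fx=4,fy=4,interpolation=2)[:600,:800,::-1])
E
```

```text
t 9.55 pos [0.5885 0.1546 0.2348] F [ 0.18  0.08 -2.  ] T [-0.04 -0.02 -0.  ] w 0.0265 gf 59.1 psi 63.09 zt [ 1.e-03  2.e-04 -1.e+00] q6 2.3
d norm [-1.0776  0.3481  0.0088]
-0.08 27 [-0.0056  0.0018 -0.0727] [-0.0121 -0.0102 -0.0779]
-0.07 36 [-0.0058  0.0023 -0.066 ] [-0.0115 -0.0062 -0.0697]
-0.06 24 [-0.0056  0.0023 -0.0549] [-0.0096 -0.003  -0.0597]
-0.05 18 [-0.0062  0.0025 -0.0456] [-0.0094 -0.0035 -0.0499]
-0.04 36 [-0.0072  0.0029 -0.0353] [-0.0121 -0.0078 -0.0399]
-0.03 44 [-0.007   0.0036 -0.0253] [-0.0134 -0.0079 -0.03  ]
-0.02 22 [-0.0089  0.0058 -0.0135] [-0.0157 -0.0023 -0.0199]
-0.01 24 [-0.0082  0.0086 -0.0075] [-0.0179 -0.0057 -0.0098]
204 219 211 240
```

View pics/s2c.png

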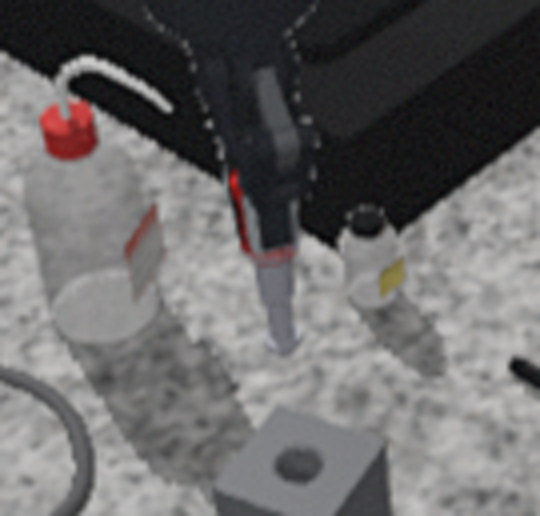

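The crop shows the plug hanging straight in the gripper, its tip about 78 mm below the TCP. Its axis sits about 1.7 mm off the TCP along tool -x. Carrying it to the coupler.

jog_arm([
  {"fingers": 0,"delta_pos": [-0.06,0.02,0],"yaw": 0},
  {"fingers": 0,"delta_pos": [-0.16,0.052,0],"yaw": 0},
  {"fingers": 0,"delta_pos": [-0.28,0.09,0],"yaw": 0},
  {"fingers": 0,"delta_pos": [-0.4,0.129,0],"yaw": 0},
  {"fingers": 0,"delta_pos": [-0.52,0.168,0],"yaw": 0},
  {"fingers": 0,"delta_pos": [-0.64,0.207,0],"yaw": 0},
  {"fingers": 0,"delta_pos": [-0.76,0.245,0],"yaw": 0},
  {"fingers": 0,"delta_pos": [-0.86,0.278,0],"yaw": 0},
  {"fingers": 0,"delta_pos": [-0.94,0.304,0],"yaw": 0},
  {"fingers": 0,"delta_pos": [-0.98,0.317,0],"yaw": 0},
  {"fingers": 0,"delta_pos": [-0.98,0.317,0],"yaw": 0},
])

```text
clock: 10.7
eef_pos: [0.5389, -0.1524, 0.2334]
tool_rot: [0.853, 0.522, -0.001, -0.001]
ft_force: [-0.0, 0.3, -1.2]
grip_width: 0.0264
grasp_force: 59.1
```

```bash
python3 -c "
from h import *
go(.5356,-.1798,.235)"
```

```text
t 10.7 pos [ 0.5389 -0.1524  0.2334] F [-0.01  0.33 -1.17] T [ 0.05 -0.05 -0.04] w 0.0264 gf 59.1 psi 62.91 zt [-1.8e-03  3.0e-04 -1.0e+00] q6 1.77
d norm [-0.0864  0.0318 -0.0054]
```

jog_arm([
  {"fingers": 0,"delta_pos": [-0.03,0.011,0],"yaw": 0},
  {"fingers": 0,"delta_pos": [-0.065,0.024,0.02],"yaw": 0},
  {"fingers": 0,"delta_pos": [-0.086,0.032,0.04],"yaw": 0},
  {"fingers": 0,"delta_pos": [-0.086,0.032,0.05],"yaw": 0},
  {"fingers": 0,"delta_pos": [-0.086,0.032,0.05],"yaw": 0},
  {"fingers": 0,"delta_pos": [-0.086,0.032,0.05],"yaw": 0},
])

```text
clock: 11.3
eef_pos: [0.5369, -0.1776, 0.2191]
tool_rot: [0.852, 0.523, -0.0, -0.0]
ft_force: [-0.4, -0.9, -2.2]
grip_width: 0.0262
grasp_force: 59.1
```

```bash
python3 - <<'E'
from h import *
o,R=go(.5356,-.1798,.205)
T=o['eef_pos'];C=np.array([.5347,-.1812])
for n in('scene','top'):
    c=cam(n);P=pts(c)
    cp=-c['R'].T@c['t'];d=cp[:2]-C;d/=np.linalg.norm(d)
    m=(np.hypot(P[...,0]-C[0],P[...,1]-C[1])<.02)
    for a,lo,hi,r in(('collar',T[2]-.076,T[2]-.072,.009),('shank',T[2]-.042,T[2]-.02,.009),('sleeve',.088,.1,.02)):
        Q=P[m&(P[...,2]>lo)&(P[...,2]<hi)] if a!='sleeve' else P[(np.hypot(P[...,0]-C[0],P[...,1]-C[1])<.03)&(P[...,2]>lo)&(P[...,2]<hi)]
        if len(Q)>8: print(n,a,len(Q),((Q[:,:2].mean(0)-d*r*np.pi/4-C)*1000).round(1))
    if n=='scene':
        save(c,'s3.png');cv2.imwrite('pics/s3c.png',cv2.resize(c['image'][90:240,270:420],None,fx=4,fy=4,interpolation=2)[...,::-1])
E
```

```text
t 11.3 pos [ 0.5369 -0.1776  0.2191] F [-0.39 -0.89 -2.22] T [-0.04  0.04  0.06] w 0.0262 gf 59.1 psi 63.13 zt [-4.e-04  3.e-04 -1.e+00] q6 1.72
d norm [-0.0087 -0.0005  0.0471]
scene collar 11 [1.8 1.4]
scene shank 65 [-0.6  2.8]
scene sleeve 89 [-0.8 -0.6]
top sleeve 18 [5.8 3.6]
```

View pics/s3c.png

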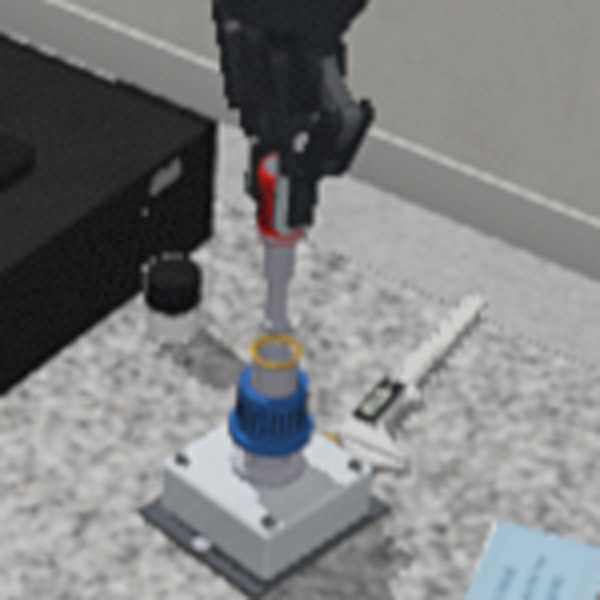

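The crop shows the plug tip just above the coupler mouth (275,330 against 275,350) with the sleeve down. A correction of about -2.5 mm along tool x remains, matching the TCP error.

jog_arm([
  {"fingers": 0,"delta_pos": [-0.008,0,0],"yaw": 0},
  {"fingers": 0,"delta_pos": [-0.008,0,0.01],"yaw": 0},
  {"fingers": 0,"delta_pos": [-0.008,0,0.03],"yaw": 0},
  {"fingers": 0,"delta_pos": [-0.008,0,0.03],"yaw": 0},
  {"fingers": 0,"delta_pos": [-0.008,0,0.03],"yaw": 0},
])

```text
clock: 11.9
eef_pos: [0.5355, -0.18, 0.2098]
tool_rot: [0.852, 0.523, -0.0, -0.0]
ft_force: [0.4, -0.1, -1.8]
grip_width: 0.0264
grasp_force: 59.1
```

```bash
python3 -c "
from h import *
go(.5356,-.1798,.195)"
```

```text
t 11.9 pos [ 0.5355 -0.18    0.2098] F [ 0.35 -0.12 -1.81] T [ 0.01 -0.02  0.05] w 0.0264 gf 59.1 psi 63.09 zt [-9.e-04  4.e-04 -1.e+00] q6 1.72
d norm [ 0.0008 -0.0001  0.0494]
```

jog_arm([
  {"fingers": 0,"delta_pos": [0,0,0.006],"yaw": 0},
  {"fingers": 0,"delta_pos": [0,0,0.012],"yaw": 0},
  {"fingers": 0,"delta_pos": [0,0,0.018],"yaw": 0},
  {"fingers": 0,"delta_pos": [0,0,0.024],"yaw": 0},
  {"fingers": 0,"delta_pos": [0,0,0.03],"yaw": 0},
  {"fingers": 0,"delta_pos": [0,0,0.03],"yaw": 0},
])

```text
clock: 12.5
eef_pos: [0.5356, -0.1801, 0.2009]
tool_rot: [0.852, 0.523, -0.0, -0.0]
ft_force: [-0.4, 0.2, -1.3]
grip_width: 0.0264
grasp_force: 59.1
```

```bash
python3 -c "
from h import *
go(.5356,-.1798,.195)"
```

```text
t 12.5 pos [ 0.5356 -0.1801  0.2009] F [-0.35  0.24 -1.28] T [-0.02 -0.01  0.02] w 0.0264 gf 59.1 psi 63.1 zt [-6.e-04  2.e-04 -1.e+00] q6 1.72
d norm [ 0.0007 -0.0004  0.0197]
```

jog_arm([
  {"fingers": 0,"delta_pos": [0,0,0.005],"yaw": 0},
  {"fingers": 0,"delta_pos": [0,0,0.01],"yaw": 0},
  {"fingers": 0,"delta_pos": [0,0,0.015],"yaw": 0},
  {"fingers": 0,"delta_pos": [0,0,0.02],"yaw": 0},
  {"fingers": 0,"delta_pos": [0,0,0.025],"yaw": 0},
  {"fingers": 0,"delta_pos": [0,0,0.025],"yaw": 0},
])

```text
clock: 13.1
eef_pos: [0.5356, -0.1801, 0.1935]
tool_rot: [0.852, 0.523, -0.0, -0.0]
ft_force: [0.3, 0.4, -1.3]
grip_width: 0.0263
grasp_force: 59.1
```

```bash
python3 -c "
from h import *
go(.5356,-.1798,.195)"
```

```text
t 13.1 pos [ 0.5356 -0.1801  0.1935] F [ 0.25  0.42 -1.31] T [ 0.    0.   -0.01] w 0.0263 gf 59.1 psi 63.09 zt [-5.e-04  2.e-04 -1.e+00] q6 1.72
d norm [ 0.0009 -0.0006 -0.0051]
```

jog_arm([
  {"fingers": 0,"delta_pos": [0,0,0.006],"yaw": 0},
  {"fingers": 0,"delta_pos": [0,0,0.013],"yaw": 0},
  {"fingers": 0,"delta_pos": [0,0,0.02],"yaw": 0},
  {"fingers": 0,"delta_pos": [0,0,0.027],"yaw": 0},
  {"fingers": 0,"delta_pos": [0,0,0.034],"yaw": 0},
  {"fingers": 0,"delta_pos": [0,0,0.041],"yaw": 0},
  {"fingers": 0,"delta_pos": [0,0,0.048],"yaw": 0},
  {"fingers": 0,"delta_pos": [0,0,0.052],"yaw": 0},
  {"fingers": 0,"delta_pos": [0,0,0.052],"yaw": 0},
])

```text
clock: 14.0
eef_pos: [0.5357, -0.1801, 0.178]
tool_rot: [0.852, 0.523, -0.0, -0.0]
ft_force: [-0.7, -0.0, -1.9]
grip_width: 0.0264
grasp_force: 59.1
```

jog_arm([
  {"fingers": 0,"delta_pos": [0,0,0.005],"yaw": 0},
  {"fingers": 0,"delta_pos": [0,0,0.01],"yaw": 0},
  {"fingers": 0,"delta_pos": [0,0,0.015],"yaw": 0},
  {"fingers": 0,"delta_pos": [0,0,0.02],"yaw": 0},
  {"fingers": 0,"delta_pos": [0,0,0.025],"yaw": 0},
  {"fingers": 0,"delta_pos": [0,0,0.025],"yaw": 0},
])

```text
clock: 14.6
eef_pos: [0.5356, -0.1801, 0.1704]
tool_rot: [0.852, 0.523, -0.0, -0.0]
ft_force: [-0.1, -0.2, -1.5]
grip_width: 0.0268
grasp_force: 59.1
```

jog_arm([
  {"fingers": 0,"delta_pos": [0,0,0.004],"yaw": 0},
  {"fingers": 0,"delta_pos": [0,0,0.008],"yaw": 0},
  {"fingers": 0,"delta_pos": [0,0,0.012],"yaw": 0},
  {"fingers": 0,"delta_pos": [0,0,0.016],"yaw": 0},
  {"fingers": 0,"delta_pos": [0,0,0.02],"yaw": 0},
  {"fingers": 0,"delta_pos": [0,0,0.02],"yaw": 0},
])

```text
clock: 15.2
eef_pos: [0.5357, -0.1801, 0.1645]
tool_rot: [0.852, 0.523, -0.0, -0.0]
ft_force: [1.0, -0.5, -2.0]
grip_width: 0.0264
grasp_force: 59.1
```

jog_arm([
  {"fingers": 0,"delta_pos": [0,0,0.003],"yaw": 0},
  {"fingers": 0,"delta_pos": [0,0,0.006],"yaw": 0},
  {"fingers": 0,"delta_pos": [0,0,0.009],"yaw": 0},
  {"fingers": 0,"delta_pos": [0,0,0.009],"yaw": 0},
])

```text
clock: 15.6
eef_pos: [0.5357, -0.1801, 0.1618]
tool_rot: [0.852, 0.523, -0.0, -0.0]
ft_force: [-0.8, -0.2, -1.9]
grip_width: 0.0264
grasp_force: 59.1
```

jog_arm([
  {"fingers": 0,"delta_pos": [0,0,0.003],"yaw": 0},
  {"fingers": 0,"delta_pos": [0,0,0.006],"yaw": 0},
  {"fingers": 0,"delta_pos": [0,0,0.006],"yaw": 0},
])

```text
clock: 15.9
eef_pos: [0.536, -0.1802, 0.1609]
tool_rot: [0.852, 0.523, 0.0, 0.0]
ft_force: [-0.6, 0.6, 3.0]
grip_width: 0.0261
grasp_force: 59.3
```

That is valve contact, about 4.7 N net. From here I'll go in small steps.

jog_arm([
  {"fingers": 0,"delta_pos": [0,0,0.002],"yaw": 0},
  {"fingers": 0,"delta_pos": [0,0,0.004],"yaw": 0},
  {"fingers": 0,"delta_pos": [0,0,0.004],"yaw": 0},
])

```text
clock: 16.2
eef_pos: [0.536, -0.1802, 0.1594]
tool_rot: [0.852, 0.523, 0.0, 0.0]
ft_force: [-2.0, -0.2, 4.6]
grip_width: 0.0264
grasp_force: 59.4
```

```bash
python3 -c "
from h import *
go(.5356,-.1798,.16)"
```

```text
t 16.2 pos [ 0.536  -0.1802  0.1594] F [-1.95 -0.23  4.6 ] T [ 0.13  0.36 -0.03] w 0.0264 gf 59.4 psi 63.09 zt [ 8.e-04 -2.e-04 -1.e+00] q6 1.72
d norm [ 0.0007 -0.0019 -0.002 ]
```

jog_arm([
  {"fingers": 0,"delta_pos": [0,0,0.0015],"yaw": 0},
  {"fingers": 0,"delta_pos": [0,0,0.003],"yaw": 0},
  {"fingers": 0,"delta_pos": [0,0,0.003],"yaw": 0},
])

```text
clock: 16.5
eef_pos: [0.5359, -0.1802, 0.1577]
tool_rot: [0.852, 0.523, -0.0, 0.0]
ft_force: [-0.2, -0.4, 1.6]
grip_width: 0.0263
grasp_force: 59.1
```

```bash
python3 sl.py
```

```text
wrist 2591 [0.0706 0.0938 0.104 ]
((535.1087036132812, -180.62098693847656), 15.149300575256348)
scene 256 [0.0712 0.0863 0.1047]
top 67 [0.0702 0.0928 0.1765]
```

jog_arm([
  {"fingers": 0,"delta_pos": [0,0,0.0015],"yaw": 0},
  {"fingers": 0,"delta_pos": [0,0,0.003],"yaw": 0},
  {"fingers": 0,"delta_pos": [0,0,0.003],"yaw": 0},
])

```text
clock: 16.95
eef_pos: [0.5359, -0.1802, 0.1573]
tool_rot: [0.852, 0.523, 0.0, 0.0]
ft_force: [-0.6, 0.8, 3.0]
grip_width: 0.0263
grasp_force: 59.2
```

```bash
python3 sl.py; python3 -c "
from h import *
go(.5356,-.1798,.16)"
```

```text
wrist 2836 [0.079  0.1024 0.1127]
((535.2274169921875, -180.8435516357422), 15.185210227966309)
scene 255 [0.0794 0.0954 0.1133]
top 65 [0.0792 0.0958 0.1837]
t 17.1 pos [ 0.5359 -0.1802  0.1575] F [0.62 0.66 2.88] T [-0.    0.04 -0.02] w 0.0265 gf 59.2 psi 63.09 zt [ 4.e-04 -2.e-04 -1.e+00] q6 1.72
d norm [ 0.0007 -0.0015 -0.0083]
```

jog_arm([
  {"fingers": 0,"delta_pos": [0,0,0],"yaw": 0},
  {"fingers": 0,"delta_pos": [0,0,-0.002],"yaw": 0},
  {"fingers": 0,"delta_pos": [0,0,-0.002],"yaw": 0},
])

```text
clock: 17.4
eef_pos: [0.5359, -0.1802, 0.158]
tool_rot: [0.852, 0.523, 0.0, 0.0]
ft_force: [0.1, -0.8, 2.8]
grip_width: 0.0268
grasp_force: 59.2
```

```bash
python3 sl.py; python3 -c "
from h import *
go(.5356,-.1798,.16)"
```

```text
wrist 2805 [0.0787 0.102  0.1127]
((535.04443359375, -180.56866455078125), 15.169107437133789)
scene 252 [0.079  0.0957 0.1134]
top 67 [0.0796 0.0974 0.2122]
t 17.55 pos [ 0.5359 -0.1802  0.1579] F [ 0.81 -0.43  2.48] T [-0.   -0.06  0.05] w 0.0266 gf 59.2 psi 63.09 zt [ 2.e-04 -1.e-04 -1.e+00] q6 1.72
d norm [ 0.0008 -0.0014 -0.0071]
```

The sleeve has sprung up (top 0.113). I'll raise the plug gently to confirm the lock before letting go.

jog_arm([
  {"fingers": 0,"delta_pos": [0,0,-0.004],"yaw": 0},
  {"fingers": 0,"delta_pos": [0,0,-0.008],"yaw": 0},
  {"fingers": 0,"delta_pos": [0,0,-0.012],"yaw": 0},
  {"fingers": 0,"delta_pos": [0,0,-0.012],"yaw": 0},
])

```text
clock: 17.95
eef_pos: [0.5355, -0.18, 0.1611]
tool_rot: [0.852, 0.523, -0.0, -0.0]
ft_force: [0.4, 0.4, 2.3]
grip_width: 0.0266
grasp_force: 59.5
```

jog_arm([
  {"fingers": 0,"delta_pos": [0,0,-0.003],"yaw": 0},
  {"fingers": 0,"delta_pos": [0,0,-0.006],"yaw": 0},
  {"fingers": 0,"delta_pos": [0,0,-0.006],"yaw": 0},
])

```text
clock: 18.25
eef_pos: [0.5352, -0.18, 0.1615]
tool_rot: [0.852, 0.523, -0.001, -0.001]
ft_force: [1.9, -2.5, -10.1]
grip_width: 0.0265
grasp_force: 59.7
```

The plug is locked: it resists with about 8 N. I'll relax the pull, open and retreat.

jog_arm([
  {"fingers": 0,"delta_pos": [0,0,0.005],"yaw": 0},
  {"fingers": 0,"delta_pos": [0,0,0.005],"yaw": 0},
  {"fingers": 0.4,"delta_pos": [0,0,0.005],"yaw": 0},
  {"fingers": 0.7,"delta_pos": [0,0,0.005],"yaw": 0},
  {"fingers": 1,"delta_pos": [0,0,0.005],"yaw": 0},
  {"fingers": 1,"delta_pos": [0,0,0.005],"yaw": 0},
  {"fingers": 1,"delta_pos": [0,0,-0.03],"yaw": 0},
  {"fingers": 1,"delta_pos": [0,0,-0.1],"yaw": 0},
  {"fingers": 1,"delta_pos": [0,0,-0.2],"yaw": 0},
  {"fingers": 1,"delta_pos": [0,0,-0.3],"yaw": 0},
  {"fingers": 1,"delta_pos": [0,0,-0.35],"yaw": 0},
  {"fingers": 1,"delta_pos": [0,0,-0.35],"yaw": 0},
])

```text
clock: 19.45
eef_pos: [0.5374, -0.1807, 0.2722]
tool_rot: [0.852, 0.523, 0.002, 0.003]
ft_force: [-0.2, 0.3, -0.1]
grip_width: 0.0856
grasp_force: 0.0
```

```bash
python3 - <<'E'
from h import *
import runpy;runpy.run_path('sl.py')
for n in('scene','wrist'):
    c=cam(n);P=pts(c);m=(np.hypot(P[...,0]-.5345,P[...,1]+.181)<.022)&(P[...,2]>.12)&(P[...,2]<.22)
    print(n,np.percentile(P[m][:,2],[50,98]).round(4),np.median(P[m&(P[...,2]>.17)],axis=0) if (m&(P[...,2]>.17)).any() else '')
    if n=='scene': cv2.imwrite('pics/s4c.png',cv2.resize(c['image'][90:240,270:420],None,fx=4,fy=4,interpolation=2)[...,::-1])
go(.5,0,.2)
E
```

```text
wrist 1144 [0.08   0.1031 0.113 ]
((535.1041870117188, -180.70896911621094), 14.927092552185059)
scene 253 [0.0789 0.0948 0.113 ]
top 95 [0.0788 0.1013 0.1212]
scene [0.166  0.1917] [ 0.52848144 -0.17326248  0.18634713]
wrist [0.1893 0.1914] [ 0.53603704 -0.17846202  0.1898359 ]
t 19.7 pos [ 0.5351 -0.1799  0.2668] F [ 0.11  0.54 -0.41] T [-0.    0.   -0.03] w 0.0852 gf 0.0 psi 63.09 zt [-2.6e-03  9.0e-04 -1.0e+00] q6 1.72
d norm [ 0.4819 -0.375   0.2234]
```

View pics/s4c.png

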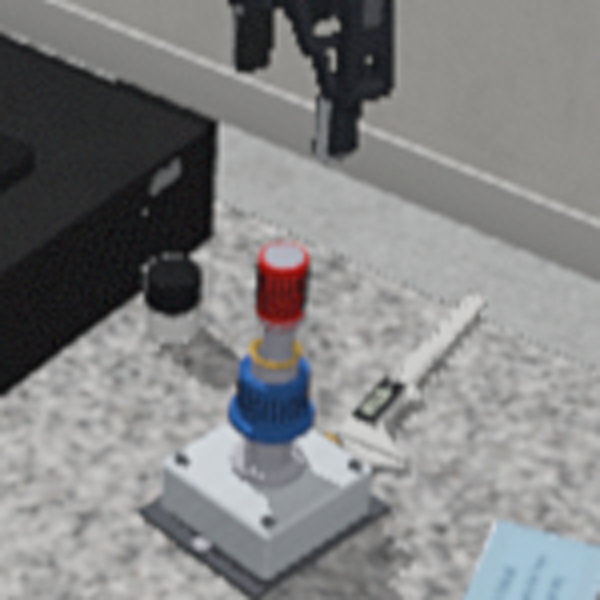

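The crop shows the plug standing free in the coupler with the sleeve up. I'll compare sleeve and plug heights with the start pictures, measured the same way.

```bash
python3 - <<'E'
from h import *
def sl(P,I):
    h=cv2.cvtColor(I,cv2.COLOR_RGB2HSV);b=(h[...,0]>105)&(h[...,0]<125)&(h[...,1]>150)
    m=b&(abs(P[...,0]-.534)<.04)&(abs(P[...,1]+.181)<.04);z=P[m][:,2]
    z=z[z<.12];return np.percentile(z,[1,2,5,50,90,98,99]).round(4)
for n,f in(('scene','sc0'),('top','top0')):
    d=np.load(f+'.npz');print(n,'start',sl(d['P'],d['I']))
    c=cam(n);print(n,'now  ',sl(pts(c),c['image']))
c=cam('wrist');P=pts(c);m=(np.hypot(P[...,0]-.535,P[...,1]+.181)<.02)&(P[...,2]>.18);z=P[m][:,2]
print(np.percentile(z,[10,50,90]).round(4),z.size)
m=(np.hypot(P[...,0]-.535,P[...,1]+.181)<.06)&(abs(P[...,2]-.04)<.004);print(np.median(P[m][:,2]))
E
```

```text
scene start [0.0794 0.0796 0.0806 0.095  0.1113 0.1136 0.1139]
scene now   [0.079  0.0793 0.0805 0.0955 0.111  0.113  0.1135]
top start [0.0789 0.0792 0.08   0.0999 0.113  0.1141 0.1144]
top now   [0.0802 0.0804 0.0806 0.0996 0.1127 0.1143 0.1148]
[0.1894 0.341  0.3453] 4085
0.03965143447824675
```

The sleeve is at its starting height, so it is fully up. The plug top is near 0.190, which puts the tip about 44 mm below the mouth, within the locked range. Handing in.

```bash
python3 -c "
from workcell import bot
print(bot.job_done())"
```

```text
the job is handed in; nothing more can be done
None
```

The red plug is locked in the coupler: the sleeve is fully up again, the plug held against a pull of about 8 N, readings during insertion peaked at about 6 N on the plug, the gripper is clear, and the job was handed in at about 20 s.

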